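# Hold a transformer in the corner of an earth-contact test nest

### The arm

A 6-joint arm with a two-finger parallel gripper is mounted at the origin on the work surface. World frame = base frame: x ahead of the robot, y to its left, z up, the work surface at z = 0. Lengths are in m, angles in rad, forces in N, time in s.
With the tool pointing down it reaches from about 0.375 to 0.975 m from the base axis. Payload 3.8 kg.
Tool frame: the origin (TCP) lies midway between the tips of the shut fingers; the grasp point (between the pads) lies 19 mm behind it; x points along the fingers, y is the direction in which the jaws open and shut, and the axes are right-handed (so a half turn about x gives the same grasp; the last joint's range is limited). The gripper opens to 88 mm and grips with 3 to 60 N. Pads are 18 mm wide; open, the fingers measure 123 mm over their backs; the gripper's body (75 mm by 187 mm) begins 45 mm behind the grasp point.
Start: joints at [1.286, 0.264, 1.604, -0, 1.274, -0.037], TCP at [0.166, 0.654, 0.212] pointing down, gripper open.
Joint ranges: [-2.63, 2.63], [-0.94, 2.18], [0.31, 2.57], [-1.31, 4.45], [0, 2.66], [-2.55, 2.55]. Speed limits (rad/s): [2.57, 2.57, 3.14, 3.14, 3.14, 3.14].

### API

Orientations are given as a rotation vector (axis times angle).
In Python, from cell import manip, inverse_kinematics, cams, order gives the robot as it stands. Calls block until the motion is done:
- manip.move_pose(position, orientation): joint-space move of the TCP to a pose.
- manip.move_linear(position, rate=0.15, rot=None): straight line of the TCP; rot=None keeps the orientation; rate is the mean speed in m/s.
- manip.set_joints(angles): joint-space move.
- manip.set_gripper(opening, force=None): finger opening in m; force is the grip in N (None keeps the last); returns when the fingers have stopped.
- manip.dwell(seconds).
- inverse_kinematics(position, orientation): joint angles nearest the present ones, or None.
- manip.state(): the state.
- cams.capture(name): name is "scene" or "top" or "wrist"; returns a dict with "image" (400x640x3 uint8, blue, green, red), "z_map" (400x640 float32, m along the optical axis (not along the pixel's ray), 0 where there is no reading), "intrinsics" (3x3 intrinsics, pixels), "position" and "orientation" of the camera in the world; the wrist camera has in their place "T_tool_cam" (4x4, takes a point from camera to tool coordinates, whose origin is the TCP and whose axes are the tool frame's). Camera axes: x right, y down, z forward; pixel columns grow to the right and rows downward; lengths in m; the calibration is good to about 2 mm. A picture is of the moment at which its call begins: read the wrist's pose just before it.
A pose or a line that the arm cannot do raises manip.IKError and nothing moves.
- order.close_job(): hands the job in, once; it reports no verdict.
The state is a dict: "clock": time; "joint_pos": joint angles; "joint_velocities": joint speeds; "tau": joint torques, N m; "tool_pos": TCP position; "tcp_rot": TCP orientation; "contact_force": force on the tool from outside, world axes, zero at the start; "moment": the same for the moment, N m; "gripper_width": finger opening in m.
Only numpy, scipy, OpenCV 4.12 (cv2) and the standard library are available. Lean on these libraries where they do the work, as an engineer would, in place of code of your own. Each camera call takes 0.05 s, during which the arm holds its last target.

### The job

Pick up the transformer, stand it flat on the base plate of the test nest with its long side along the long brass fence, and press it into the corner so that its foot pushes both sprung brass fences back at once, each by about half of its 8 mm travel and not to its stop. Be gentle (never load the nest with more than 30 N) and leave the capacitor, tray and wrench where they are. Finish while still gripping the transformer and holding it pressed against both fences: do not let go.

Things in the scene. Friction and masses are not known exactly. Their poses are not given: they have to be found in the camera images.
- transformer_center (a point): Centre of the loose transformer (31 mm above its underside; 62 mm tall; 0.4 to 0.65 kg). Its foot is a steel slab 84 mm (x) by 64 mm (y), 16 mm high; centred on it stands a grey laminated core 60 mm (x) by 44 mm (y), from 16 to 62 mm above the underside: grip the core across its 44 mm. z is up. Same after a half turn. Starts upright on the bench, clear of the nest.
- transformer: The same transformer; this origin is the centre of its underside, same axes.
- nest: Test nest, fixed to the bench: aluminium base plate 170 mm (x) by 150 mm (y), 12 mm thick, origin at the centre of its underside, z up. Near its +y edge a sprung brass fence runs along x (long fence), near its +x edge one along y (short fence). 9 mm behind each is a fixed black wall. All of it is under 28.5 mm tall. Turned up to 0.8 rad either way; may stand left or right of the transformer.
- nest_corner (a point): The corner, on the base plate's upper face (12 mm above the bench), where the front faces of both fences at rest would meet; nest axes. The free plate lies to -x and -y of it; the plate's middle is 55 mm to -x and 45 mm to -y. With the transformer just touching both fences, its centre lies 42 mm to -x and 32 mm to -y of this point.
- fence_long (a joint): How far the long brass fence (bar 100 mm long, 8 mm thick, from 2 to 14 mm above the plate) is pushed back in nest +y, in m: 0 at rest, stop at 0.008. Spring 1.5 N per mm.
- fence_short (a joint): How far the short brass fence (bar 85 mm long, 8 mm thick, from 2 to 14 mm above the plate) is pushed back in nest +x, in m: 0 at rest, stop at 0.008. Spring 1.5 N per mm.
- capacitor: Bystander: blue capacitor can, standing, 30 mm in diameter, 36 mm tall; origin at the centre of its underside.
- parts_tray: Bystander: small grey open parts tray 80 by 60 mm, 25 mm tall; origin at the centre of its underside.
- wrench: Bystander: small steel wrench 130 mm long lying flat; origin at its middle, x along it.
There are look-alikes about, which are no part of the job. There is more than one size of the transformer; the job needs the middle-sized. Of the things that look like the nest, the larger one is meant.

How it is judged:
On the way, in this order (a step that is already met when the one before it is completed fails the run):
1. the transformer is lifted off the bench in the fingers (height (world z) of transformer_center above 0.04 m and contact force between the fingers and transformer above 1 N), for 0.1 s.
2. the transformer's foot pushes both fences back at once (value of joint each of fence_long, fence_short above 0.0015 m and z of transformer in the frame of nest below 0.016 m), for 0.2 s.
At the end, for the whole second after the job is handed in: The transformer stands upright on the base plate (underside within 4 mm of it, within 0.06 rad of level) with its long side along the long fence (within 0.06 rad), still gripped by the fingers and at rest, its foot in the corner and pushing both brass fences back by 1.5 to 7 mm each (value of joint fence_long between 0.0015 and 0.007 m and value of joint fence_short between 0.0015 and 0.007 m and x of transformer in the frame of nest_corner between -0.0425 and -0.0335 m and y of transformer in the frame of nest_corner between -0.0325 and -0.0235 m and z of transformer in the frame of nest_corner below 0.004 m and angle between the x axis of transformer and the x axis of nest, either way round below 0.06 rad and angle between transformer's own z axis and vertical below 0.06 rad and contact force between transformer and nest above 2 N and contact force between the fingers and transformer above 1 N and linear speed of transformer below 0.02 m/s); the arm keeps its last pose, push and grip.
It fails at once if the nest is loaded with more than 30 N (contact force between any of transformer, the arm, the fingers and nest above 30 N).
It fails at once if a bystander is moved by more than 20 mm (distance of any of capacitor, parts_tray, wrench from where it was at the start of the episode above 0.02 m).
It also fails if it takes over 58 s, if anything falls off the work surface, if the arm or the gripper's body presses on something with over 40 N, if the wrist force passes 120 N, or if a joint passes its speed limit or range.

## Working session

There is one attempt and no reset: what is moved stays moved. The work goes in short steps, each a Python script; the robot and the scene stay as the last script left them, time stands still between calls to the robot, and variables do not carry over. Pictures are saved under pics/ and viewed, and the job is handed in when it is done.

```bash
ls; mkdir -p pics
python3 - <<'E'
from cell import manip,cams
import cv2,numpy as np
for n in ("scene","top"):
    c=cams.capture(n); cv2.imwrite(f"pics/{n}1.png",c["image"]); np.savez(f"{n}1.npz",**c)
    print(n,c["intrinsics"],c["position"],c["orientation"])
print(manip.state())
E
```

```text
pics
scene [[441.19451279   0.         312.81780755]
 [  0.         441.19451279 195.46820185]
 [  0.           0.           1.        ]] [ 1.12679152 -0.41775027  0.7894115 ] [-2.1515136  -1.07120279  0.42608182]
top [[381.69819083   0.         318.49314955]
 [  0.         381.69819083 205.84088114]
 [  0.           0.           1.        ]] [0.46957433 0.03598229 1.0126278 ] [-2.16474935  2.20546235 -0.078575  ]
{'clock': 0.1, 'joint_pos': array([ 1.28609899e+00,  2.64649667e-01,  1.60520606e+00, -3.53120932e-05,
        1.27368252e+00, -3.69449681e-02]), 'joint_velocities': array([ 2.25501964e-04, -9.61299145e-04, -2.10871916e-03, -5.76001130e-04,
       -5.84562044e-05, -2.07703152e-04]), 'tau': array([-2.56095655e-04, -5.03615677e+01, -3.58069789e+01,  7.30748009e-02,
        2.31718010e-02, -2.30237197e-05]), 'tool_pos': array([0.16538109, 0.6537314 , 0.21084846]), 'tcp_rot': array([ 0.19297778,  1.56231028, -0.19600942]), 'contact_force': array([-0.33368949,  0.50790217,  0.7422719 ]), 'moment': array([ 0.01463149,  0.04707286, -0.00447374]), 'gripper_width': 0.0883627605197595}
```

View pics/top1.png

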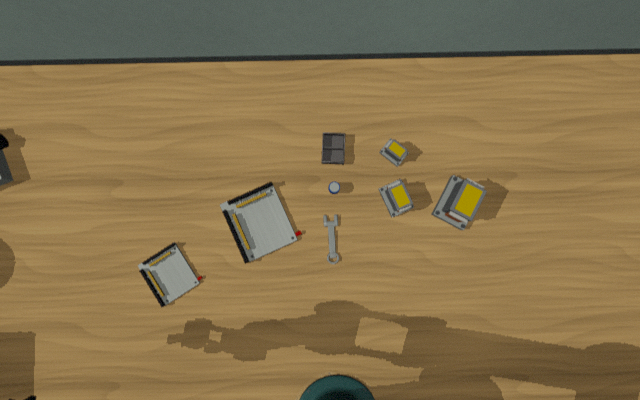

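View pics/scene1.png

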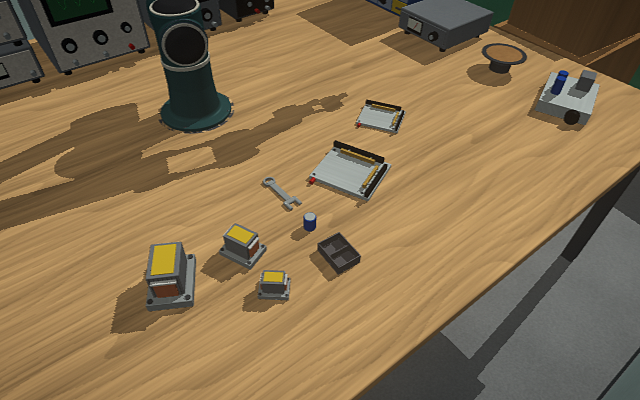

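```bash
cat > h.py <<'E'
import numpy as np,cv2
from scipy.spatial.transform import Rotation as R
def cloud(c):
    K=c["intrinsics"];z=c["z_map"];v,u=np.indices(z.shape)
    p=np.stack([(u-K[0,2])/K[0,0]*z,(v-K[1,2])/K[1,1]*z,z],-1)
    return p@R.from_rotvec(c["orientation"]).as_matrix().T+c["position"]
E
python3 - <<'E'
from h import *
c=dict(np.load("top1.npz")); P=cloud(c); im=c["image"]
def rect(m,s):
    pts=P[m][:,:2].astype(np.float32); (cx,cy),(w,h),a=cv2.minAreaRect(pts*1000)
    print(s,len(pts),"c",cx,cy,"wh",w,h,a,"z",np.median(P[m][:,2]))
v,u=np.indices(P.shape[:2])
box=lambda a,b,c_,d:(u>=a)&(u<b)&(v>=c_)&(v<d)
Z=P[...,2]
b=box(372,422,172,222)
rect(b&(Z>.05),"core top"); rect(b&(Z>.006)&(Z<.025),"foot");rect(b&(Z>.006),"all")
y=b&(im[...,2]>150)&(im[...,0]<80)&(im[...,1]>130); rect(y&(Z>.04),"yellow")
b=box(210,305,175,270)
rect(b&(Z>.006)&(Z<.018),"plate");rect(b&(Z>.006),"nest all");rect(b&(Z>.03),"hi")
print("bench z",np.median(Z[280:330,420:460]))
for n,(x0,y0,x1,y1) in dict(t=(365,165,430,230),n=(205,170,310,275)).items():
    pic=cv2.resize(im[y0:y1,x0:x1],None,fx=5,fy=5,interpolation=cv2.INTER_NEAREST);cv2.imwrite(f"pics/crop_{n}.png",pic)
def at(uu,vv): print((uu,vv),P[vv,uu].round(4))
for q in [(232,226),(240,226),(250,200),(236,205),(262,222),(334,188),(333,148),(333,240),(397,197)]: at(*q)
E
```

```text
core top 509 c 520.381103515625 -76.283935546875 wh 71.7480697631836 246.40093994140625 23.1477108001709 z 0.06257249607200743
foot 260 c 556.6290893554688 -159.50674438476562 wh 86.2546615600586 86.31719970703125 19.93766212463379 z 0.016168737649882414
all 824 c 527.59326171875 -79.46070861816406 wh 86.2546615600586 256.6163024902344 19.93766212463379 z 0.05975968976069751
yellow 224 c 559.1337890625 -169.20343017578125 wh 48.0661735534668 29.61138916015625 26.124122619628906 z 0.0634673765495824
plate 2983 c 514.7320556640625 191.0025634765625 wh 243.1490478515625 154.11361694335938 27.26232147216797 z 0.012070365725039611
nest all 3770 c 502.5123596191406 191.05758666992188 wh 254.4470977783203 189.18167114257812 41.37773513793945 z 0.012748064993321429
hi 101 c 508.87628173828125 163.80706787109375 wh 174.6973419189453 202.5243682861328 23.69005584716797 z 0.03147753889329541
bench z 0.00021587892371954798
(232, 226) [0.4921 0.2582 0.0301]
(240, 226) [0.4918 0.2386 0.0257]
(250, 200) [0.5588 0.2125 0.0248]
(236, 205) [0.5464 0.2488 0.0253]
(262, 222) [0.5015 0.1837 0.0122]
(334, 188) [ 0.5845 -0.0057  0.0381]
(333, 148) [ 0.6934 -0.0063  0.017 ]
(333, 240) [ 0.451  -0.0014  0.0088]
(397, 197) [ 0.556  -0.1614  0.0639]
```

View pics/crop_n.png

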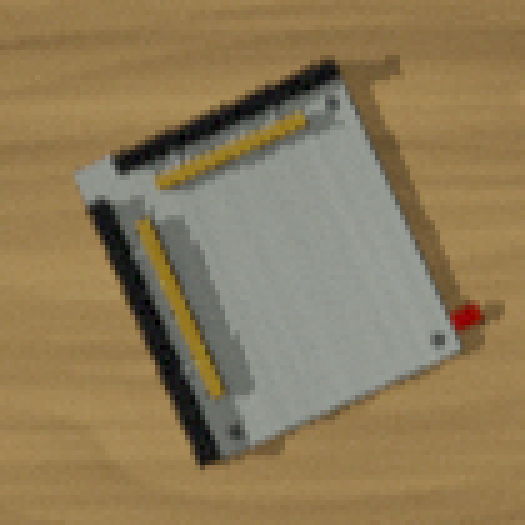

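View pics/crop_t.png

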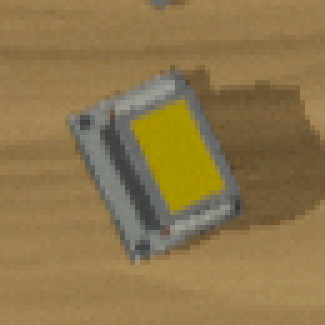

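```bash
cat >> h.py <<'E'
def ori(a):
    c,s=np.cos(a),np.sin(a)
    return R.from_matrix(np.array([[0,c,s],[0,s,-c],[-1,0,0]])).as_rotvec()
def wcloud(c,st):
    K=c["intrinsics"];z=c["z_map"];v,u=np.indices(z.shape)
    p=np.stack([(u-K[0,2])/K[0,0]*z,(v-K[1,2])/K[1,1]*z,z],-1)
    T=c["T_tool_cam"]; p=p@T[:3,:3].T+T[:3,3]
    return p@R.from_rotvec(st["tcp_rot"]).as_matrix().T+st["tool_pos"]
E
python3 - <<'E'
from h import *
from cell import manip,cams,inverse_kinematics as ik
for a in (.4+np.pi/2,.4-np.pi/2):
    for p in ((.55,-.16,.25),(.53,.2,.25)):
        q=ik(p,ori(a)); print(a,p,None if q is None else np.round(q,2))
print(R.from_rotvec(manip.state()["tcp_rot"]).as_matrix().round(2))
c=cams.capture("wrist");print(c["T_tool_cam"].round(3),c["intrinsics"])
E
```

```text
1.9707963267948965 (0.55, -0.16, 0.25) [-0.33  0.05  1.78 -0.    1.31 -2.3 ]
1.9707963267948965 (0.53, 0.2, 0.25) [ 0.32  0.04  1.79 -0.    1.31 -1.65]
-1.1707963267948966 (0.55, -0.16, 0.25) [-0.33  0.05  1.78  0.    1.31  0.84]
-1.1707963267948966 (0.53, 0.2, 0.25) [0.32 0.04 1.79 0.   1.31 1.49]
[[-0.    0.25  0.97]
 [-0.    0.97 -0.25]
 [-1.   -0.   -0.  ]]
[[-0.    -0.301  0.954 -0.172]
 [ 1.    -0.     0.     0.001]
 [ 0.     0.954  0.301 -0.078]
 [ 0.     0.     0.     1.   ]] [[310.95671845   0.         323.8124166 ]
 [  0.         310.95671845 199.23544543]
 [  0.           0.           1.        ]]
```

Run:
```python
from h import *
from cell import manip,cams
for n,p in (("n",(.51,.195,.22)),("t",(.552,-.162,.22))):
    manip.move_pose(p,ori(.42-np.pi/2)); manip.dwell(.3)
    st=manip.state(); c=cams.capture("wrist"); cv2.imwrite(f"pics/w_{n}.png",c["image"])
    np.savez(f"w_{n}.npz",P=wcloud(c,st),**c); print(st["clock"],st["tool_pos"])
```

```text
2.5167 [0.509854   0.19544421 0.21992436]
4.2167 [ 0.55222622 -0.16109122  0.2200579 ]
```

View pics/w_n.png

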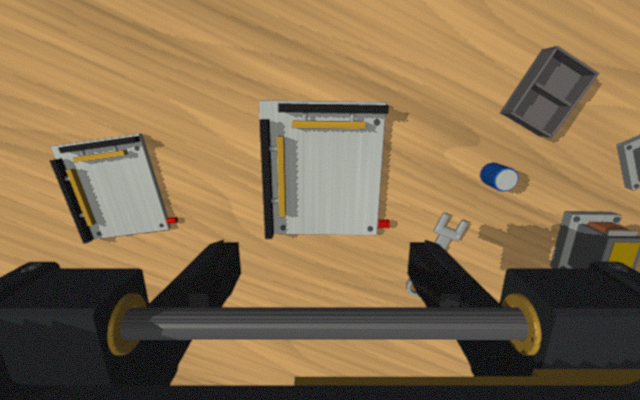

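View pics/w_t.png

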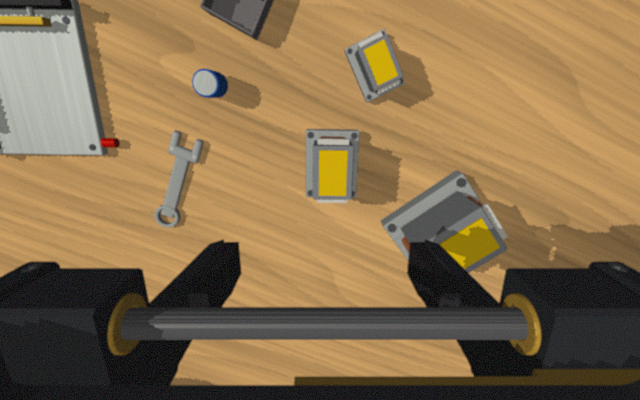

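Run:
```python
from h import *
def rect(P,m,s):
    n,l,stt,_=cv2.connectedComponentsWithStats(m.astype(np.uint8)); k=1+np.argmax(stt[1:,4]); m=l==k
    pts=P[m][:,:2].astype(np.float32); r=cv2.minAreaRect(pts*1000); (cx,cy),(w,h),a=r
    print(s,len(pts),"c %.1f %.1f wh %.1f %.1f a %.2f"%(cx,cy,w,h,a),"z",np.median(P[m][:,2]).round(4)); return m
d=np.load("w_t.npz");P=d["P"];Z=P[...,2];v,u=np.indices(Z.shape)
box=lambda a,b,c_,d:(u>=a)&(u<b)&(v>=c_)&(v<d)
print("bench",np.median(Z[130:160,480:560]))
b=box(298,370,120,215); rect(P,b&(Z>.055),"core");rect(P,b&(Z>.006)&(Z<.03),"foot");rect(P,b&(Z>.006),"all")
b=box(372,520,165,275); m=rect(P,b&(Z>.05),"big"); print(np.percentile(Z[m],95))
d=np.load("w_n.npz");P=d["P"];Z=P[...,2];im=d["image"].astype(int)
print("bench",np.median(Z[30:80,300:400]))
b=box(250,395,95,245); rect(P,b&(Z>.006),"nest all");rect(P,b&(Z>.006)&(Z<.018),"plate");
br=b&(im[...,2]-im[...,0]>80)&(im[...,1]>90)
rect(P,br&(u<290)&(Z>.018),"long");rect(P,br&(v<133)&(u>288)&(Z>.018),"short")
b=b&(im.max(-1)<50);rect(P,b&(u<275)&(Z>.018),"wl");rect(P,b&(v<115)&(Z>.018),"ws")
```

```text
bench -0.00112179933442276
core 2222 c 579.6 -158.4 wh 104.7 44.0 a 23.47 z 0.0617
foot 1093 c 559.6 -167.5 wh 83.2 62.9 a 23.17 z 0.015
all 3665 c 574.6 -161.1 wh 115.8 62.9 a 23.17 z 0.0606
big 5548 c 561.6 -246.5 wh 249.1 94.9 a 83.05 z 0.0869
0.2726774056113497
bench -0.0010672468146973313
nest all 16201 c 506.2 189.6 wh 171.4 163.3 a 24.47 z 0.0113
plate 12096 c 506.8 189.9 wh 180.0 154.1 a 28.20 z 0.011
long 484 c 478.7 239.3 wh 98.4 7.3 a 23.30 z 0.025
short 460 c 570.0 217.5 wh 29.3 83.0 a 23.22 z 0.025
wl 893 c 489.7 254.2 wh 181.6 58.6 a 1.90 z 0.0268
ws 787 c 580.1 216.0 wh 12.1 122.2 a 24.01 z 0.0269
```

Run:
```python
from h import *
for f,src in (("w_n","wrist"),("top1","top")):
    d=np.load(f+".npz"); P=d["P"] if src=="wrist" else cloud(dict(d)); Z=P[...,2]; im=d["image"].astype(int); v,u=np.indices(Z.shape)
    b=(np.hypot(P[...,0]-.507,P[...,1]-.19)<.13)
    br=b&(im[...,2]-im[...,0]>70)&(im[...,1]>90)&(Z>.021)&(Z<.029)
    n,l,s,_=cv2.connectedComponentsWithStats(br.astype(np.uint8))
    for k in range(1,n):
        if s[k,4]<25: continue
        p=P[l==k][:,:2]*1000; c=p.mean(0); w,V=np.linalg.eigh(np.cov(p.T)); a=V[:,1]; th=np.degrees(np.arctan2(a[1],a[0]))
        print(src,s[k,4],"c",c.round(1),"th",th.round(2), cv2.minAreaRect(p.astype(np.float32)), "z",np.median(Z[l==k]).round(4))
    # frame at 23.3deg
    t=np.radians(23.3); ex=np.array([np.cos(t),np.sin(t)]); ey=np.array([-ex[1],ex[0]])
    X=P[...,:2]@ex*1000; Y=P[...,:2]@ey*1000
    pl=b&(Z>.008)&(Z<.0145)&(im.max(-1)-im.min(-1)<30)
    print("plate x range",np.percentile(X[pl],[.3,99.7]),"y",np.percentile(Y[pl],[.3,99.7]))
    for k in range(1,n):
        if s[k,4]<25: continue
        print("fence x",np.percentile(X[l==k],[1,99]),"y",np.percentile(Y[l==k],[1,99]))
```

```text
wrist 479 c [559.7 213.3] th 113.16 ((559.7342529296875, 213.07626342773438), (7.345621109008789, 82.98075103759766), 22.99126625061035) z 0.0249
wrist 509 c [480.6 240.2] th -156.67 ((478.5533447265625, 239.53726196289062), (98.4169921875, 7.762961387634277), 23.297584533691406) z 0.025
plate x range [456.01404266 623.54117808] y [-92.37016834  53.65218007]
fence x [594.73194901 601.97078709] y [-66.92446332  14.89285603]
fence x [485.77160964 583.14646568] y [26.93302385 34.26091322]
top 77 c [559.3 210.9] th 113.65 ((559.69091796875, 210.92433166503906), (6.74992561340332, 82.64912414550781), 23.472793579101562) z 0.0256
top 97 c [478.1 237. ] th -156.51 ((478.568115234375, 237.22714233398438), (97.36146545410156, 6.633256435394287), 23.214685440063477) z 0.0261
plate x range [454.52966839 619.75174624] y [-95.07518568  50.12878561]
fence x [594.14664973 600.55133051] y [-68.03333284  12.69352773]
fence x [485.70552965 580.96053043] y [25.32600306 31.79055518]
```

Run:
```python
from h import *
from cell import manip,cams
o=ori(np.radians(23.2)-np.pi/2); x,y=.5596,-.1675
manip.set_gripper(.072,40)
manip.move_pose((x,y,.13),o); manip.move_linear((x,y,.030),.1)
st=manip.state();print(st["tool_pos"],st["contact_force"])
manip.set_gripper(0.03,40); st=manip.state();print("w",st["gripper_width"],st["contact_force"])
manip.move_linear((x,y,.05),.06);manip.dwell(.3); st=manip.state();print(st["clock"],"w",st["gripper_width"],st["contact_force"],st["moment"])
manip.move_linear((x,y,.16),.12);manip.dwell(.2)
st=manip.state();print(st["clock"],"w",st["gripper_width"],st["contact_force"],st["moment"])
c=cams.capture("wrist"); cv2.imwrite("pics/w_g.png",c["image"]);np.savez("w_g.npz",P=wcloud(c,st),**c)
c=cams.capture("scene"); cv2.imwrite("pics/s_g.png",c["image"])
```

```text
[ 0.56037303 -0.16772979  0.03080652] [0.44972463 0.11213939 0.64848552]
w 0.043110678398208944 [ 0.61553386 -0.73838086  1.53275116]
7.6333 w 0.04313109784436063 [ 0.19926887  0.61199275 -6.04901111] [-0.03338272  0.09889606  0.02204993]
8.9 w 0.043192372325060444 [-0.08885628  0.51000479 -5.58522867] [-0.01244178  0.14512288 -0.06745368]
```

View pics/w_g.png

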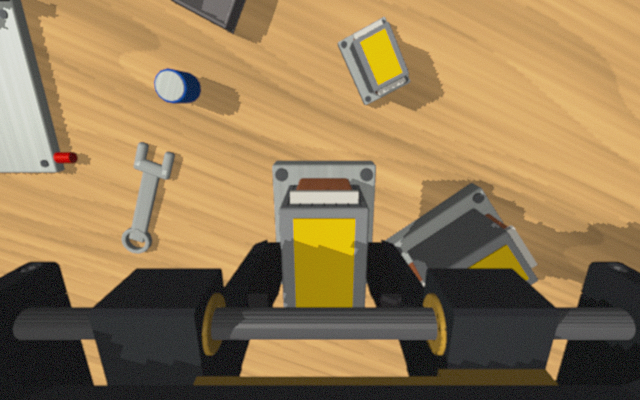

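View pics/s_g.png

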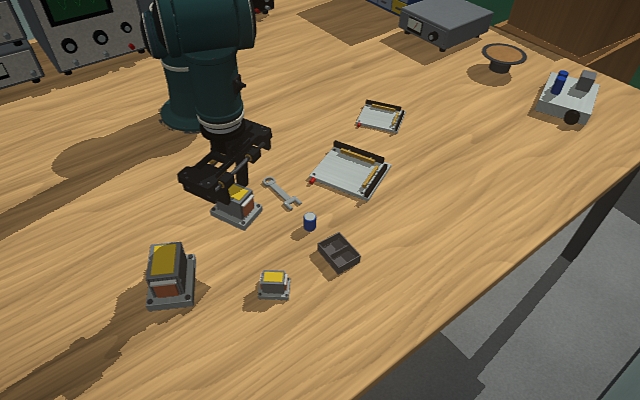

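Run:
```python
from h import *
from cell import manip
d=np.load("w_g.npz");P=d["P"];Z=P[...,2];v,u=np.indices(Z.shape)
st=manip.state();t=np.radians(23.2);ex=np.array([np.cos(t),np.sin(t)]);ey=np.array([-ex[1],ex[0]])
Q=P[...,:2]-st["tool_pos"][:2]; X=Q@ex*1000;Y=Q@ey*1000
m=(u>268)&(u<382)&(v>155)&(v<200)&(Z>.12)&(Z<.16)
print("foot z",np.median(Z[m]),"x",np.percentile(X[m],[1,99]),"y",np.percentile(Y[m],[1,99]), "tcp",st["tool_pos"])
A=np.c_[X[m],Y[m],np.ones(m.sum())];print("foot slope",np.linalg.lstsq(A,Z[m]*1000,rcond=None)[0])
fe=[(Y[:,k][m[:,k]].mean(),X[:,k][m[:,k]].max()) for k in range(280,370,5) if m[:,k].any()];fe=np.array(fe);print("front edge",np.polyfit(fe[:,0],fe[:,1],1))
m=(u>295)&(u<352)&(v>222)&(v<300)&(Z>.15)&(Z<.23)
A=np.c_[X[m],Y[m],np.ones(m.sum())];print("top slope",np.linalg.lstsq(A,Z[m]*1000,rcond=None)[0])
```

```text
foot z 0.14335713141398923 x [20.04529776 41.34483365] y [-30.280608    32.28057647] tcp [ 0.55923366 -0.16738436  0.15927724]
foot slope [-2.84738033e-01  2.16019553e-03  1.53586496e+02]
front edge [2.24689757e-04 4.12874971e+01]
top slope [-4.14367830e-04  4.21346796e-03  1.90646044e+02]
```

```bash
cat >> h.py <<'E'
t=np.radians(23.2);EX=np.array([np.cos(t),np.sin(t),0]);EY=np.array([-np.sin(t),np.cos(t),0]);C=np.array([.5943,.0264])
def tgt(dx,dy,z): # dx,dy: nominal push (m) past touching
    return (C[0]-.042+dx)*EX+(C[1]-.032+dy)*EY+np.array([0,0,z])
def fr(st):
    f=st["contact_force"]; p=st["tool_pos"]; return np.round([f@EX,f@EY,f[2],(p@EX-C[0]+.042)*1000,(p@EY-C[1]+.032)*1000,p[2]*1000],2)
E
python3 - <<'E'
from h import *
from cell import manip,cams
o=ori(t-np.pi/2)
manip.move_linear(tgt(-.012,-.012,.13),.15,rot=o); 
manip.move_linear(tgt(-.012,-.012,.060),.1); manip.dwell(.3)
s=manip.state();print("free",s["clock"],fr(s),s["gripper_width"]); f0=s["contact_force"][2]
c=cams.capture("wrist"); cv2.imwrite("pics/w_p.png",c["image"]);np.savez("w_p.npz",P=wcloud(c,s),**c)
z=.046
manip.move_linear(tgt(-.012,-.012,z),.04)
while z>.038:
    manip.dwell(.15); s=manip.state(); print(z,fr(s))
    if s["contact_force"][2]-f0>2: break
    z-=.0005; manip.move_linear(tgt(-.012,-.012,z),.02)
print(s["clock"])
E
```

```text
free 12.7667 [  0.33   0.14  -5.52 -11.47 -12.02  60.69] 0.04316305051395269
0.046 [  0.37   0.58  -6.2  -11.77 -12.02  46.15]
0.0455 [ -0.05   0.4   -4.95 -11.96 -12.02  45.58]
0.045 [ 5.200e-01  1.000e-02 -5.280e+00 -1.201e+01 -1.201e+01  4.499e+01]
0.0445 [ -0.26   0.05  -6.05 -11.98 -12.    44.52]
0.044 [  0.33  -0.42  -6.08 -12.01 -11.99  43.99]
0.0435 [  0.26  -0.47  -5.25 -11.99 -11.99  43.5 ]
0.043 [ -0.82  -0.47  -6.15 -12.01 -11.98  42.98]
0.042499999999999996 [  0.13  -1.04  -6.37 -12.01 -12.    42.49]
0.041999999999999996 [ -1.82   0.23  -1.54 -11.88 -11.97  42.33]
16.6667
```

View pics/w_p.png

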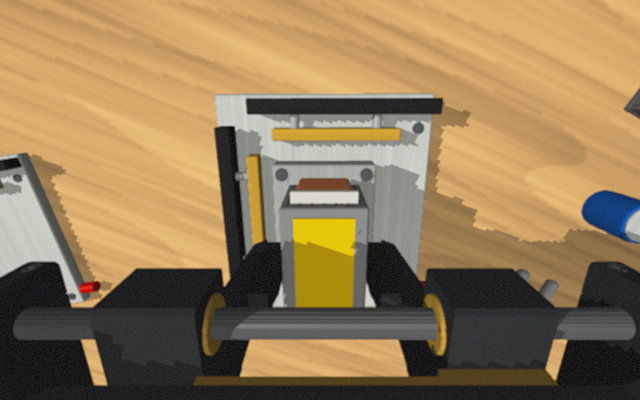

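Run:
```python
from h import *
from cell import manip,cams
def meas(n=5):
    L=[]
    for _ in range(n): manip.dwell(.04); L.append(fr(manip.state()))
    return np.mean(L,0).round(2)
z=.0424
manip.move_linear(tgt(-.012,-.012,z),.02); b=meas(); print("base",b)
for d in (-.006,-.003,-.002,-.001,0,.001,.002,.003):
    manip.move_linear(tgt(d,d,z),.02); m=meas(); print(d,m)
    if max(abs(m[:2]-b[:2]))>8: break
s=manip.state();print(s["clock"],s["gripper_width"])
c=cams.capture("wrist"); cv2.imwrite("pics/w_q.png",c["image"]);np.savez("w_q.npz",P=wcloud(c,s),**c)
```

```text
base [  0.06   0.62  -3.91 -11.87 -12.01  42.35]
-0.006 [ 0.39  0.25 -5.06 -5.93 -5.9  42.37]
-0.003 [ 0.3   0.13 -5.05 -2.94 -2.93 42.37]
-0.002 [ 0.47  0.42 -5.4  -1.99 -1.95 42.37]
-0.001 [-0.1   0.38 -5.27 -0.98 -0.96 42.37]
0 [ 1.000e-01 -1.000e-01 -5.540e+00  1.000e-02  4.000e-02  4.237e+01]
0.001 [-0.87 -0.44 -4.46  0.92  0.92 42.41]
0.002 [-3.76 -3.57 -1.14  1.61  1.63 42.48]
0.003 [-4.63 -4.72  0.32  2.3   2.28 42.58]
21.225 0.04277579481027388
```

View pics/w_q.png

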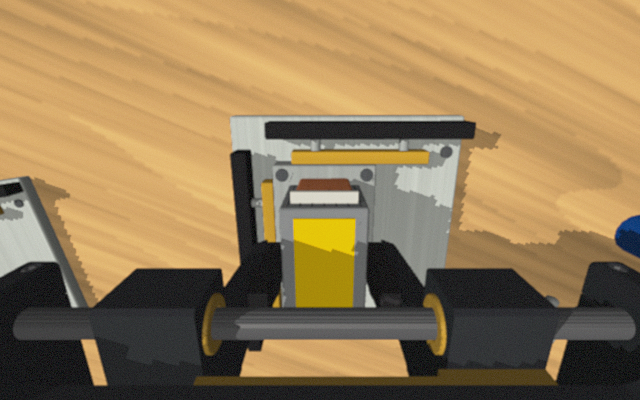

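Run:
```python
from h import *
from cell import manip,cams
def meas(n=5):
    L=[]
    for _ in range(n): manip.dwell(.04); L.append(fr(manip.state()))
    return np.mean(L,0).round(2)
z=.0424
for d in (.004,.005,.006):
    manip.move_linear(tgt(d,d,z),.02); m=meas(); print(d,m)
    if max(abs(m[:2]))>9.5: break
s=manip.state();print(s["clock"],s["gripper_width"],R.from_rotvec(s["tcp_rot"]).as_matrix().round(4))
c=cams.capture("wrist"); cv2.imwrite("pics/w_r.png",c["image"]);np.savez("w_r.npz",P=wcloud(c,s),**c)
c=cams.capture("scene"); cv2.imwrite("pics/s_r.png",c["image"])
for f in ("w_n","w_p","w_q","w_r"):
    d=np.load(f+".npz");P=d["P"];Z=P[...,2];im=d["image"].astype(int);X=P@EX*1000;Y=P@EY*1000
    br=(im[...,2]-im[...,0]>70)&(im[...,1]>90)&(Z>.02)&(Z<.030)&(abs(X-535)<75)&(abs(Y+10)<70)
    S=br&(abs(X-600)<14)&(Y<10); L=br&(abs(Y-32)<14)&(X<583)
    dk=(im.max(-1)<55)&(Z>.022)&(Z<.031); W=dk&(abs(X-616)<10)&(Y<10)&(Y>-60); V=dk&(abs(Y-48)<10)&(X>540)&(X<583)
    pc=lambda A,m:np.percentile(A[m],[3,50,97]).round(1) if m.sum()>20 else None
    print(f,"short",pc(X,S),"wall",pc(X,W),"| long",pc(Y,L&(X>545)),"wall",pc(Y,V))
```

```text
0.004 [-6.31 -7.19  2.14  2.82  2.77 42.68]
0.005 [-8.05 -8.    4.32  3.3   3.28 42.76]
0.006 [-9.88 -9.8   6.02  3.81  3.78 42.88]
22.65 0.042750726048175654 [[-0.0028  0.3949 -0.9187]
 [-0.005  -0.9187 -0.3949]
 [-1.      0.0035  0.0046]]
w_n short [595.  598.4 601.8] wall [612.4 616.2 620. ] | long [28.  31.4 35.2] wall [44.9 48.4 52.6]
w_p short [594.8 598.7 602.3] wall [612.1 616.3 620.5] | long [27.8 31.4 35.1] wall [44.5 48.2 52.8]
w_q short [596.6 600.4 603.8] wall [612.2 616.8 621.3] | long [29.8 33.2 36.7] wall [44.6 48.4 52.9]
w_r short [597.4 601.4 605. ] wall [612.4 617.  621.1] | long [31.1 34.5 38. ] wall [44.6 48.5 52.9]
```

View pics/w_r.png

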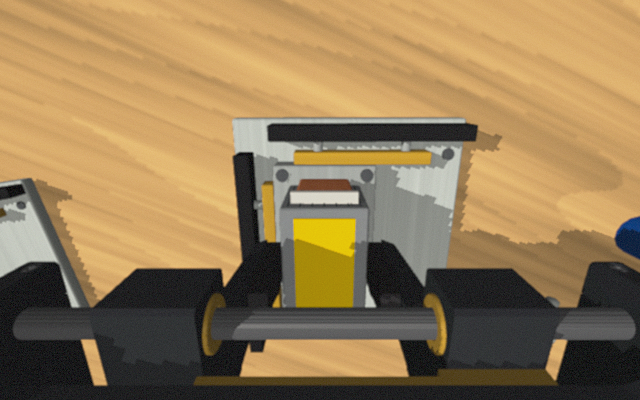

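View pics/s_r.png

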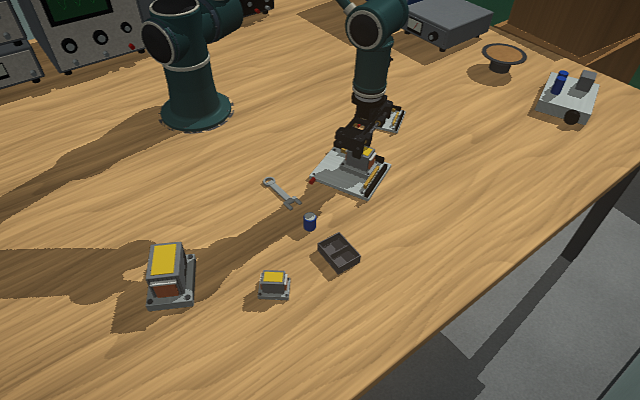

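```bash
cat >> h.py <<'E'
def report(manip,cams,name):
    s=manip.state();print(s["clock"],fr(s),s["gripper_width"])
    c=cams.capture("wrist"); cv2.imwrite(f"pics/{name}.png",c["image"]);P=wcloud(c,s);np.savez(name+".npz",P=P,**c)
    Z=P[...,2];im=c["image"].astype(int);X=P@EX*1000;Y=P@EY*1000
    br=(im[...,2]-im[...,0]>70)&(im[...,1]>90)&(Z>.02)&(Z<.030)&(abs(X-535)<75)&(abs(Y+10)<70)
    S=br&(abs(X-600)<14)&(Y<10); L=br&(abs(Y-32)<14)&(X<583)&(X>545)
    dk=(im.max(-1)<55)&(Z>.022)&(Z<.031); W=dk&(abs(X-616)<10)&(Y<10)&(Y>-60); V=dk&(abs(Y-48)<10)&(X>540)&(X<583)
    pc=lambda A,m:np.percentile(A[m],[3,50,97]).round(1) if m.sum()>20 else None
    print("short",pc(X,S),"wall",pc(X,W),"| long",pc(Y,L),"wall",pc(Y,V))
    v,u=np.indices(Z.shape); m=(u>295)&(u<352)&(v>222)&(v<300)&(Z>.06)&(Z<.09)
    print("top slope x,y,h",np.linalg.lstsq(np.c_[X[m],Y[m],np.ones(m.sum())],Z[m]*1000,rcond=None)[0][:2],np.median(Z[m]))
E
python3 - <<'E'
from h import *
from cell import manip,cams
def meas(n=5):
    L=[]
    for _ in range(n): manip.dwell(.04); L.append(fr(manip.state()))
    return np.mean(L,0).round(2)
for d,z in ((.006,.0426),(.006,.0428),(.006,.0430)):
    manip.move_linear(tgt(d,d,z),.01); m=meas(); print(d,z,m)
    if m[2]<-2: break
report(manip,cams,"w_s")
E
```

```text
0.006 0.0426 [-9.24 -9.76  4.9   3.82  3.78 42.9 ]
0.006 0.0428 [-8.59 -9.55  3.99  3.8   3.79 42.9 ]
0.006 0.043 [-8.18 -9.83  2.77  3.8   3.81 42.93]
24.125 [-8.24 -9.94  2.76  3.82  3.8  42.92] 0.04293787981140811
short [597.4 601.4 605. ] wall [612.4 617.  621.2] | long [31.1 34.5 38. ] wall [44.6 48.5 52.9]
top slope x,y,h [-0.01132345 -0.00614624] 0.07480982940451314
```

Run:
```python
from h import *
from cell import manip,cams
def meas(n=5):
    L=[]
    for _ in range(n): manip.dwell(.04); L.append(fr(manip.state()))
    return np.mean(L,0).round(2)
for d,z in ((.006,.0433),(.006,.0436),(.006,.0439),(.006,.0442)):
    manip.move_linear(tgt(d,d,z),.01); m=meas(); print(d,z,m)
    if m[2]<-2.5: break
report(manip,cams,"w_t2")
```

```text
0.006 0.0433 [-7.68 -9.54  0.81  3.79  3.86 42.96]
0.006 0.0436 [-6.39 -9.34 -0.61  3.84  3.9  43.02]
0.006 0.0439 [-6.21 -8.71 -2.06  3.85  4.   43.07]
0.006 0.0442 [-5.33 -8.51 -3.84  3.89  4.17 43.12]
26.0083 [-5.21 -9.39 -4.57  3.89  4.16 43.12] 0.043334952937836936
short [597.4 601.4 605. ] wall [612.4 617.  621.1] | long [31.5 34.8 38.4] wall [44.6 48.5 53. ]
top slope x,y,h [-0.01478141 -0.00741331] 0.07495904766206866
```

Run:
```python
from h import *
from cell import manip,cams
def meas(n=5):
    L=[]
    for _ in range(n): manip.dwell(.04); L.append(fr(manip.state()))
    return np.mean(L,0).round(2)
for d,e,z in ((.007,.006,.0442),(.008,.006,.0442)):
    manip.move_linear(tgt(d,e,z),.01); m=meas(); print(d,z,m)
manip.dwell(.5); print(meas())
report(manip,cams,"w_u")
```

```text
0.007 0.0442 [-6.66 -8.61 -1.46  4.32  4.18 43.26]
0.008 0.0442 [-9.15 -8.04  1.    4.8   4.2  43.41]
[-9.02 -8.14  1.07  4.79  4.21 43.41]
27.6833 [-9.8  -7.41  0.64  4.79  4.21 43.41] 0.043063276881242514
short [598.3 602.1 605.4] wall [612.2 616.8 621.3] | long [31.6 34.9 38.4] wall [44.6 48.6 52.9]
top slope x,y,h [-0.02597507 -0.00503191] 0.07526257680549638
```

View pics/w_u.png

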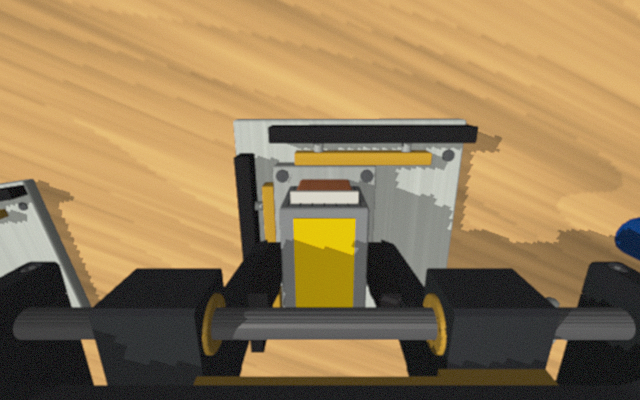

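Run:
```python
from h import *
from cell import manip,cams
def meas(n=5):
    L=[]
    for _ in range(n): manip.dwell(.04); L.append(fr(manip.state()))
    return np.mean(L,0).round(2)
def tilt():
    x=-R.from_rotvec(manip.state()["tcp_rot"]).as_matrix()[:,0]; print("tool tilt",(x@EX).round(4),(x@EY).round(4))
tilt()
for k in (.01,.02):
    o=(R.from_rotvec(-k*EY)*R.from_rotvec(ori(t-np.pi/2))).as_rotvec()
    manip.move_linear(tgt(.0075,.006,.0442),.01,rot=o); print(k,meas()); tilt()
manip.dwell(.3); report(manip,cams,"w_v")
```

```text
tool tilt 0.0066 0.0029
0.01 [-6.86 -8.19 -0.93  5.12  4.23 43.46]
tool tilt -0.0051 0.0028
0.02 [-5.72 -8.41 -1.6   5.32  4.24 43.43]
tool tilt -0.0156 0.0027
28.95 [-6.69 -8.   -1.73  5.29  4.23 43.42] 0.04312799872110065
short [597.7 601.7 605.3] wall [612.2 616.9 621. ] | long [31.6 35.  38.5] wall [44.6 48.7 53. ]
top slope x,y,h [-0.02388652 -0.00458579] 0.07524988895421168
```

Run:
```python
from h import *
from cell import manip,cams
manip.move_linear(tgt(.0075,.006,.0438),.01)
manip.dwell(.5); report(manip,cams,"w_x"); manip.dwell(1.5); report(manip,cams,"w_y")
```

```text
29.75 [-6.4  -8.55  0.7   5.32  4.24 43.37] 0.04292582853418617
short [597.8 601.9 605.4] wall [612.2 616.9 621. ] | long [31.5 34.9 38.5] wall [44.6 48.6 53. ]
top slope x,y,h [-0.02450802 -0.00533029] 0.07521578098607687
31.3 [-6.85 -8.64  1.41  5.31  4.21 43.37] 0.04301361332850709
short [597.8 601.8 605.4] wall [612.2 616.9 621. ] | long [31.6 35.  38.5] wall [44.6 48.7 52.9]
top slope x,y,h [-0.02296239 -0.00603957] 0.07521513065743776
```

Steady for 1.5 s: the short fence is back about 3.2 mm, the long one about 3.5 mm, and the tilt is about 0.024 rad. I'm handing it in.

Run:
```python
from cell import order
print(order.close_job())
```

```text
the job is handed in; nothing more can be done
None
```

I gripped the middle-sized transformer across its core, carried it to the larger nest, set it on the base plate and pressed it into the corner. I handed the job in at about 31 s, still gripping and pushing; no verdict was reported.

Last checks, which held steady over 1.5 s before hand-in:

| Check | Measured | Allowed |
|---|---|---|
| Short fence pushed back (camera) | about 3.2 mm | 1.5–7 mm |
| Long fence pushed back (camera) | about 3.5 mm | 1.5–7 mm |
| Push on short / long fence (wrist force) | about 7 N / 8.5 N | – |
| Load on the plate, after allowing for the transformer's weight | about 7 N | – |
| Combined load on the nest | about 13 N | below 30 N |
| Underside above plate (estimated) | about 1–2 mm | below 4 mm |

The highest load I saw during the push was about 18 N combined, taking the three directions as one resultant force. The capacitor, tray and wrench looked untouched in the pictures; I did not measure them again.

**Not perfect:**
- **Tilt:** the transformer sits nose-down by about 0.024 rad, so not quite flat but inside the 0.06 limit. Tilting the tool back did not level it, because the transformer pivots slightly in the pads.
- **Force and camera disagree:** the wrist forces are higher than the fence springs alone would give (about 5 N each), probably from friction on the plate. I went by the camera for how far the fences moved.

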